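Lock the outrigger leg of a gearbox bench stand

TASK

On the bench stand, first turn the black tension dial until its white pointer lines up with the yellow index mark. Then take the steel crossbar of the orange sprung leg, draw the leg out until its black pointer lies over the red length mark, and while holding it there slide your grip along the crossbar so that the fingers sweep the red cam lever fully closed. Finish while still holding the leg at the mark with the lever closed (the clamp nut is still loose, so the leg springs back if let go), and leave the dial as set and the other parts on the bench undisturbed.

Things in the scene. Friction and masses are not known exactly. Their poses are not given: they have to be found in the camera images.
- stand: Grey bench stand, fixed. Base plate 175 x 475 x 12 mm. Origin on the bench surface, on the leg's centre line. The leg is drawn out along the stand's -y; the +y end carries an aluminium casting (y 225 to 300 mm, 92 mm high); a white scale strip lies on the +x side. The aluminium leg guide spans x -30 to 47, y -20 to 30 mm, 64 mm high.
- leg: Sliding leg: orange tube 30 mm wide, top 52 mm above the bench, with a steel crossbar above it. Origin on the crossbar's centre line over the tube, 95 mm up; axes as the stand's. Slides only along the stand's y: starts fully in (y = -70 mm of the stand), goes out (-y) up to 85 mm. A spring pulls it in: 2.4 N at the start, 4 to 5 N at the mark, also with the lever closed.
- crossbar_end (a point): Free (-x) end of the leg's crossbar, 95 mm above the bench. The bar is 12 mm square, level, along the stand's x from -95 to +50 mm of the leg's origin; its post at x = 0 is no thicker than the bar, so fingers closing along y straddle the bar anywhere and can slide along all of it. The cam lever passes 6 mm above the bar's top.
- leg_pointer (a point): Tip of the black pointer arm (4 mm wide) fixed to the leg, at +88 mm in x and 0 in y of the leg's origin, 57 mm above the bench, over the white scale strip.
- mark (a point): Red length mark, 6 mm wide, clipped over the white scale strip, on the pointer's line of travel (same x and height in the stand's frame); 35 to 65 mm further out (-y of the stand) than the pointer's start. Clamped far too tight to move; its axes are parallel to the stand's.
- cam_lever (a joint): Cam lever angle, rad: 0 = fully closed on its stop, along the stand's -y; grows as it opens towards the stand's -x; starts at 0.28 to 0.38. Upright pivot at x 30, y 15 mm of the stand. Stiff (0.2 N m), stays where left. Fingers straddling the crossbar on the lever's -x side push it closed as they slide along the bar towards the stand's +x.
- lever_tip (a point): Outer end of the cam lever's red arm, 185 mm from its pivot. The arm is 14 mm wide and lies 107 to 125 mm above the bench.
- dial (a joint): Angle of the tension dial in rad about an upright axis, counter-clockwise seen from above is positive; 0 = pointer along the stand's +x; starts at -0.8 to -0.4; the dial turns from -1.2 to 1.2 with light friction (0.05 N m) and stays where it is left.
- dial_grip (a point): On the dial's axis (x 0, y 120 mm of the stand), 104 mm above the bench, in the black grip bar: 52 mm long (along the pointer), 14 mm thick, 80 to 116 mm above the bench, on a disc of radius 26 mm. This point's x axis is the pointer's direction; grip the bar across its thickness.
- dial_pointer (a point): Point just off the white-lined end of the dial's grip bar, 31 mm from the axis, 76 mm above the bench; turns with the dial.
- index (a point): Centre of the yellow index mark (6 mm wide) on the dark ring around the dial, 31 mm from the dial's axis, 76 mm above the bench. At +0.2 to +0.7 rad in the dial's sense; the ring is far too tight to move.
- solenoid_a: Loose steel solenoid valve standing on the bench, 32 mm across, 60 mm high, origin at its underside. Leave alone.
- solenoid_b: Loose brass-coloured solenoid valve standing on the bench, 32 mm across, 60 mm high, origin at its underside. Leave alone.
- tub: Grey open parts tub, 90 x 120 x 50 mm, origin at the centre of its underside. Leave alone.
- grease_tin: Low round grease tin with a green band, 70 mm across, 65 mm high, origin at its underside. Leave alone.

How it is judged:
On the way, in this order (a step that is already met when the one before it is completed fails the run):
1. the dial's pointer is at the yellow index (within 4 mm), while the leg is still in and the lever open (horizontal distance between dial_pointer and index below 0.004 m and value of joint cam_lever above 0.2 rad and (y of leg_pointer in the frame of mark above 0.02 m or y of leg_pointer in the frame of mark below -0.02 m)), for 0.3 s.
2. the leg is held by the fingers with its pointer within 4 mm of the red mark, the lever still open (y of leg_pointer in the frame of mark between -0.004 and 0.004 m and contact force between the fingers and leg above 0.5 N and value of joint cam_lever above 0.2 rad), for 0.3 s.
3. the lever is closed (within 0.06 rad of its stop) with the leg held at the mark (y of leg_pointer in the frame of mark between -0.004 and 0.004 m and contact force between the fingers and leg above 0.5 N and value of joint cam_lever below 0.06 rad), for 0.2 s.
At the end, for the whole second after the job is handed in: Dial pointer within 4 mm of the yellow index (about 7 degrees), leg pointer within 4 mm of the red length mark along the leg, cam lever within 0.06 rad of fully closed, and the fingers still holding the leg (more than 0.5 N of contact) through the last second (all of step 3 and horizontal distance between dial_pointer and index below 0.004 m); the arm keeps its last pose, push and grip.
It fails at once if the lever is more than half closed while the leg is more than 8 mm off the mark (value of joint cam_lever below 0.14 rad and (y of leg_pointer in the frame of mark above 0.008 m or y of leg_pointer in the frame of mark below -0.008 m)).
It fails at once if the solenoid a is moved by more than 25 mm or tipped (distance of solenoid_a from where it was at the start of the episode above 0.025 m or angle between solenoid_a's own z axis and vertical above 0.4 rad).
It fails at once if the solenoid b is moved by more than 25 mm or tipped (distance of solenoid_b from where it was at the start of the episode above 0.025 m or angle between solenoid_b's own z axis and vertical above 0.4 rad).
It fails at once if the tub is moved by more than 25 mm or tipped (distance of tub from where it was at the start of the episode above 0.025 m or angle between tub's own z axis and vertical above 0.4 rad).
It fails at once if the grease tin is moved by more than 25 mm or tipped (distance of grease_tin from where it was at the start of the episode above 0.025 m or angle between grease_tin's own z axis and vertical above 0.4 rad).
It also fails if it takes over 56 s, if anything falls off the work surface, if the arm or the gripper's body presses on something with over 40 N, if the wrist force passes 120 N, or if a joint passes its speed limit or range.

ROBOT

A 6-joint arm with a two-finger parallel gripper is mounted at the origin on the work surface. World frame = base frame: x ahead of the robot, y to its left, z up, the work surface at z = 0. Lengths are in m, angles in rad, forces in N, time in s.
With the tool pointing down it reaches from about 0.25 to 0.725 m from the base axis. Payload 9.7 kg.
Tool frame: the origin (TCP) lies on the centre line of the jaws, within the pads' length; the fingertips stand 8 mm ahead of it and the grasp point (between the pads) lies 11 mm behind it; z points along the fingers, x is the direction in which the jaws open and shut, and the axes are right-handed (so a half turn about z gives the same grasp; the last joint's range is limited). The gripper opens to 85 mm and grips with 20 to 120 N. Pads are 22 mm wide; open, the fingers measure 114 mm over their backs; the gripper's body (76 mm by 85 mm) begins 54 mm behind the grasp point. The pads swing forward as they close: fully open they stand 13 mm farther back than shut.
Start: joints at [-1.262, 0.087, 0.176, 1.66, 0, 1.571], TCP at [0.167, -0.524, 0.239] pointing down, gripper open.
Joint ranges: [-3.13, 3.13], [-0.85, 1.81], [-1.15, 1.24], [-2.2, 2.28], [-1.44, 1.52], [-3.14, 3.14]. Speed limits (rad/s): [2.22, 2.22, 2.57, 3.14, 3.14, 3.14].

INTERFACE

Orientations are given as a unit quaternion [w, x, y, z].
In Python, from station import move_ptp, servo_line, set_joints, move_gripper, sleep, solve_ik, snapshot, MotionError, sign_off, trace, tip_of, current_time, current_joint_positions, current_qd, current_effort, current_tool_pos, current_tcp_rot, current_ft_force, current_ft_torque, current_opening gives the robot as it stands. The module is installed in compiled form; this text tells all that it offers. Calls block until the motion is done:
- move_ptp(position, orientation): joint-space move of the TCP to a pose.
- servo_line(position, ori=None, velocity=0.15): straight line of the TCP; ori=None keeps the orientation; velocity is the mean speed in m/s.
- set_joints(angles): joint-space move.
- move_gripper(opening, grip_force=None): finger opening in m; grip_force is the grip in N (None keeps the last); returns when the fingers have stopped.
- sleep(seconds).
- solve_ik(position, orientation): joint angles nearest the present ones, or None.
- snapshot(name): name is "scene" or "side" or "wrist"; returns a dict with "img" (400x640x3 uint8, red, green, blue), "range_z" (400x640 float32, m along the optical axis (not along the pixel's ray), 0 where there is no reading), "intrinsics" (3x3 intrinsics, pixels), "D" ([k1, k2, p1, p2, k3] as OpenCV has them; the pictures are not rectified), "rvec" (rotation vector, rad) and "tvec" (3), from world to camera coordinates, as OpenCV has them. Camera axes: x right, y down, z forward; pixel columns grow to the right and rows downward; lengths in m; the calibration is good to about 2 mm. A picture is of the moment at which its call begins.
A pose or a line that the arm cannot do raises MotionError and nothing moves.
- sign_off(): hands the job in, once; it reports no verdict.
Trained networks look in a picture, given as the dict that the camera call returned (one of the last four; its "shot" number tells which), for a name from the list of things; names that differ only in an ending like _2 or _b are one class to them, and where a whole thing is asked for, a point or a joint stands for the part that bears it (a point fixed in the world has none). Each returns a list of dicts, best first, with "score" (0 to 1); they miss things now and then, are a little off and sometimes report something else, mostly with a low value. They report only what shows in the picture. A call takes as long as a camera call.
- trace(picture, thing): "pixels" (400x640 bool, what is visible of it).
- tip_of(picture, thing): "centre" ([x, y, z] in m, in world coordinates, good to about 4 mm: a listed point, or the origin of a listed thing).
Readings, each from a call of its own:
- current_time(): time.
- current_joint_positions(): joint angles.
- current_qd(): joint speeds.
- current_effort(): joint torques, N m.
- current_tool_pos(): TCP position.
- current_tcp_rot(): TCP orientation.
- current_ft_force(): force on the tool from outside, world axes, zero at the start.
- current_ft_torque(): the same for the moment, N m.
- current_opening(): finger opening in m.
Only numpy, scipy, OpenCV 4.12 (cv2) and the standard library are available. Lean on these libraries where they do the work, as an engineer would, in place of code of your own. Each camera call takes 0.05 s, during which the arm holds its last target.

## Working session

There is one attempt and no reset: what is moved stays moved. The work goes in short steps, each a Python script; the robot and the scene stay as the last script left them, time stands still between calls to the robot, and variables do not carry over. Pictures are saved under pics/ and viewed, and the job is handed in when it is done.

```bash
mkdir -p pics; ls; cat > h.py <<'E'
import numpy as np,cv2
from station import *
def save(p,n): cv2.imwrite('pics/'+n,cv2.cvtColor(p['img'],cv2.COLOR_RGB2BGR))
E
python3 - <<'E'
from h import *
print(current_time(),current_tcp_rot())
for c in ["scene","side","wrist"]:
    p=snapshot(c); save(p,c+'0.png')
    for t in ["stand","leg","crossbar_end","leg_pointer","mark","lever_tip","dial_grip","dial_pointer","index","solenoid_a","tub","grease_tin"]:
        r=tip_of(p,t)
        print(c,t,[(round(x['score'],2),np.round(x['centre'],4).tolist()) for x in r[:2]])
print(current_time())
E
```

```text
pics
0.0 [-4.06986905e-04  8.07426772e-01 -5.89967423e-01 -5.31525563e-04]
scene stand [(0.74, [0.586, -0.0336, 0.004]), (0.61, [0.6715, -0.1075, 0.0582])]
scene leg [(0.96, [0.5824, -0.1006, 0.0957]), (0.47, [0.6159, 0.0948, 0.0767])]
scene crossbar_end [(0.74, [0.4864, -0.0978, 0.0972])]
scene leg_pointer [(0.94, [0.6707, -0.1083, 0.0567])]
scene mark [(0.48, [0.6725, -0.163, 0.0546])]
scene lever_tip [(0.96, [0.5627, -0.1931, 0.1146]), (0.35, [0.4664, 0.1122, -0.0009])]
scene dial_grip [(0.8, [0.5834, 0.0901, 0.1043])]
scene dial_pointer [(0.6, [0.6732, -0.1637, 0.0533])]
scene index [(0.74, [0.6191, 0.0974, 0.0746])]
scene solenoid_a [(0.71, [0.4647, 0.1119, -0.0031])]
scene tub [(0.76, [0.7527, -0.1561, 0.0036])]
scene grease_tin [(0.69, [0.7347, 0.009, 0.0013]), (0.23, [0.6698, -0.105, 0.0556])]
side stand [(0.7, [0.7472, -0.1512, -0.0036]), (0.6, [0.5848, -0.0305, -0.0014])]
side leg [(0.74, [0.6719, -0.0996, 0.0547]), (0.64, [0.5833, -0.0993, 0.0976])]
side crossbar_end [(0.76, [0.4896, -0.0987, 0.0924]), (0.6, [0.5834, 0.0815, 0.1005])]
side leg_pointer [(0.71, [0.673, -0.0994, 0.0538])]
side mark [(0.44, [0.6737, -0.1582, 0.0621]), (0.43, [0.6163, 0.0962, 0.0743])]
side lever_tip [(0.58, [0.5605, -0.1987, 0.1172])]
side dial_grip [(0.76, [0.5831, 0.0839, 0.1041])]
side dial_pointer [(0.61, [0.6091, 0.0621, 0.0754])]
side index [(0.67, [0.6146, 0.0951, 0.0753])]
side solenoid_a [(0.88, [0.7338, 0.0955, 0.0015]), (0.85, [0.4706, 0.1097, -0.0009])]
side tub [(0.78, [0.7489, -0.155, -0.0028])]
side grease_tin [(0.92, [0.7343, 0.0101, 0.0038])]
wrist stand []
wrist leg []
wrist crossbar_end []
wrist leg_pointer []
wrist mark []
wrist lever_tip []
wrist dial_grip []
wrist dial_pointer []
wrist index []
wrist solenoid_a []
wrist tub []
wrist grease_tin []
1.95
```

View pics/scene0.png

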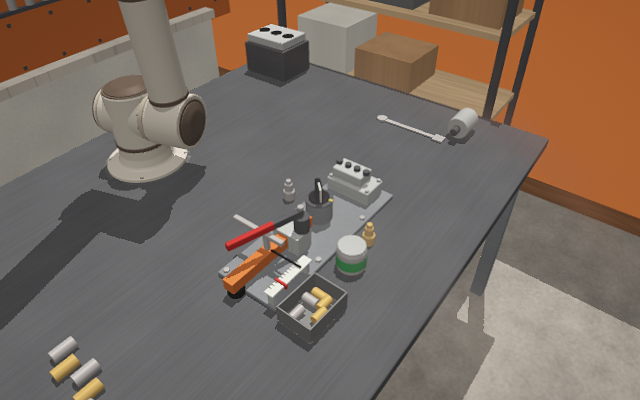

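View pics/side0.png

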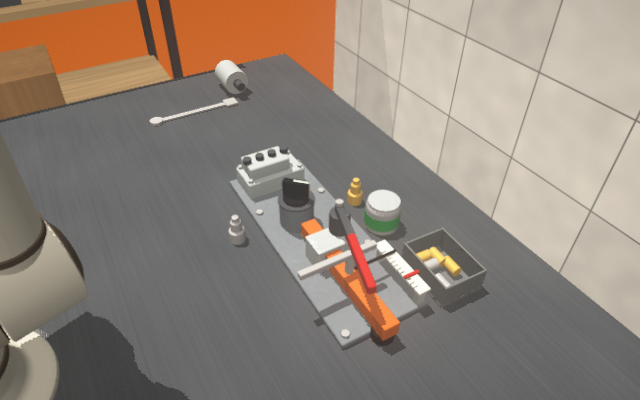

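The scene and side views agree. The stand is near (0.585, -0.032) with yaw close to 0. The dial is near (0.583, 0.087), at side px (297,190). The crossbar is at side px (340,260) and the red lever at (360,265). I'll move above the dial for a closer wrist look.

```bash
cat >> h.py <<'E'
def q(th): return np.array([0,np.cos(th/2),np.sin(th/2),0])
def tips(p,names):
    for t in names:
        r=tip_of(p,t)
        print(t,[(round(x['score'],2),np.round(x['centre'],4).tolist()) for x in r[:2]])
E
python3 - <<'E'
from h import *
move_ptp([0.56,-0.02,0.32],q(0.97))
print(current_time(),current_joint_positions())
p=snapshot('wrist'); save(p,'w1.png')
print(p['rvec'],p['tvec'])
tips(p,["dial_grip","dial_pointer","index","leg","crossbar_end","leg_pointer","mark","lever_tip"])
for c in ['scene','side']:
    p=snapshot(c); save(p,c+'1.png'); tips(p,["dial_pointer","mark"])
print(current_time())
E
```

```text
4.25 [-3.70849159e-02  1.61937905e-01  4.18557407e-01  1.82759710e+00
 -1.59164445e-04  5.65333389e-01]
[-2.51311843 -1.32188115 -0.21968195] [-0.29989849 -0.51588597  0.3030422 ]
dial_grip [(0.65, [0.5862, 0.0892, 0.1043])]
dial_pointer [(0.8, [0.6079, 0.0611, 0.0808])]
index [(0.83, [0.6155, 0.0942, 0.0761])]
leg [(0.74, [0.5817, -0.0967, 0.0966]), (0.2, [0.6154, 0.0977, 0.0778])]
crossbar_end [(0.66, [0.4884, -0.102, 0.0972])]
leg_pointer [(0.73, [0.6766, -0.1006, 0.0563]), (0.7, [0.6093, 0.0635, 0.0768])]
mark [(0.63, [0.5834, -0.0329, 0.0002]), (0.45, [0.6671, -0.1582, 0.0594])]
lever_tip [(0.77, [0.5671, -0.1953, 0.1176])]
dial_pointer [(0.6, [0.6071, 0.0667, 0.0804])]
mark [(0.67, [0.583, -0.1018, 0.0977]), (0.63, [0.6738, -0.1616, 0.0542])]
dial_pointer [(0.76, [0.6069, 0.0617, 0.0757])]
mark [(0.38, [0.6712, -0.1553, 0.0604])]
5.0
```

View pics/w1.png

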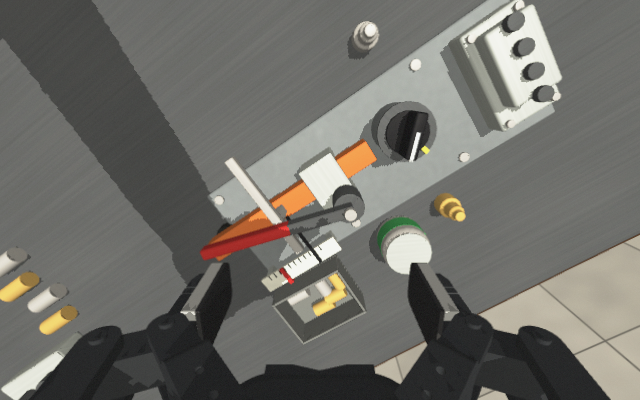

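The wrist view shows these features:

| Feature | Wrist px |
|---|---|
| Dial | (408,133) |
| Dial white line | (415,147) |
| Yellow index | (426,150) |
| Crossbar | (229,160) to (290,235) |
| Red mark | (287,275) |
| Leg pointer tip | (318,262) |

Next I'll refine these by intersecting pixel rays with the known heights.

```bash
cat >> h.py <<'E'
def ray(p,uv,z):
    n=cv2.undistortPoints(np.array([[uv]],float),p['intrinsics'],p['D'])[0,0]
    R=cv2.Rodrigues(np.array(p['rvec']))[0]; t=np.array(p['tvec']).reshape(3)
    o=-R.T@t; d=R.T@np.array([n[0],n[1],1]); return o+d*(z-o[2])/d[2]
def proj(p,X):
    return cv2.projectPoints(np.array([X],float),np.array(p['rvec']),np.array(p['tvec']),p['intrinsics'],p['D'])[0].reshape(2)
def mask(p,f):
    a=p['img'].astype(int); return f(a[...,0],a[...,1],a[...,2])
yel=lambda r,g,b:(r>170)&(g>170)&(b<110)
red=lambda r,g,b:(r>130)&(g<50)&(b<60)
E
python3 - <<'E'
from h import *
p=snapshot('wrist')
a=p['img']
n,l,s,c=cv2.connectedComponentsWithStats(mask(p,yel).astype(np.uint8))
for i in range(1,n):
    if s[i,4]>5: print('yel',s[i],c[i],ray(p,c[i],.076))
n,l,s,c=cv2.connectedComponentsWithStats(mask(p,red).astype(np.uint8))
for i in range(1,n):
    if s[i,4]>5: print('red',s[i],c[i],ray(p,c[i],.057))
cr=cv2.resize(a[90:190,350:470],None,fx=4,fy=4,interpolation=cv2.INTER_CUBIC)
cr2=cv2.resize(a[140:300,200:360],None,fx=3.5,fy=3.5,interpolation=cv2.INTER_CUBIC)
cv2.imwrite('pics/c1.png',cr[...,::-1]);cv2.imwrite('pics/c2.png',cr2[...,::-1])
E
```

```text
yel [421 146   7   8  35] [424.17142857 149.71428571] [0.61577793 0.09585034 0.076     ]
yel [449 202  11  14  32] [453.375 208.625] [0.70471572 0.09063167 0.076     ]
yel [440 204   5   5  10] [441.2 205.7] [0.69227696 0.07958071 0.076     ]
yel [459 210   5   4   8] [461.    211.625] [0.71400505 0.09685814 0.076     ]
yel [455 213   3   8   8] [455.5 216.5] [0.71616773 0.08796439 0.076     ]
yel [335 274   7   9   9] [337.88888889 278.        ] [ 0.70731704 -0.08968564  0.076     ]
yel [  0 277  19  15  44] [  9.27272727 283.63636364] [ 0.4550857  -0.46994707  0.076     ]
yel [328 277  11  19  43] [332.69767442 287.37209302] [ 0.71598714 -0.10422138  0.076     ]
yel [  2 285  25  16  99] [ 14.61616162 292.88888889] [ 0.46900565 -0.47639825  0.076     ]
yel [313 302  13   8  29] [318.93103448 305.03448276] [ 0.72957959 -0.13727592  0.076     ]
yel [ 39 311  21  16  48] [ 49.33333333 318.0625    ] [ 0.52491562 -0.47151487  0.076     ]
yel [ 43 316  24  18  78] [ 55.16666667 326.01282051] [ 0.53917125 -0.47579869  0.076     ]
red [200 223  90  37 898] [244.12583519 242.34632517] [ 0.59445485 -0.1729993   0.057     ]
red [279 269  10  10  38] [283.31578947 273.07894737] [ 0.66596754 -0.15707183  0.057     ]
```

View pics/c1.png

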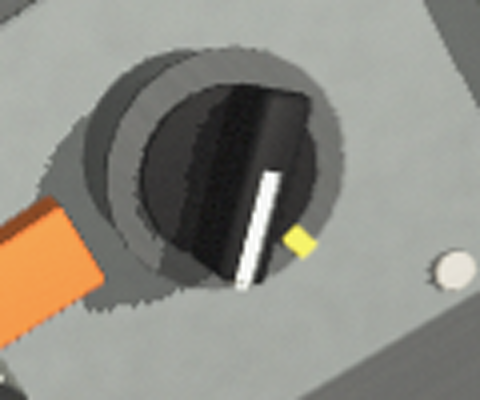

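View pics/c2.png

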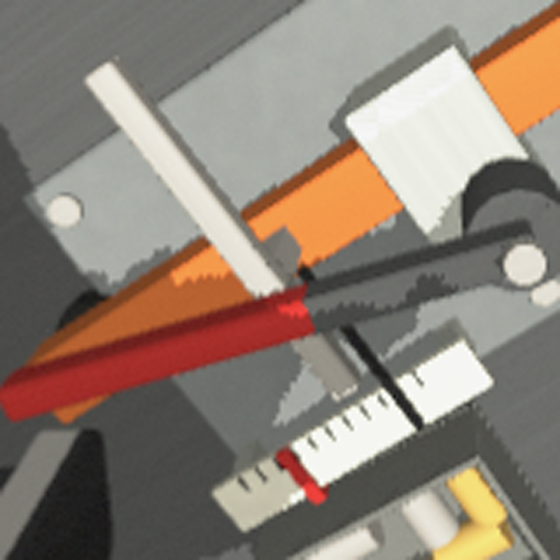

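```bash
python3 - <<'E'
from h import *
p=snapshot('wrist')
f=lambda u,v,c:(200+u/3.5-.36,140+v/3.5-.36)
for nm,uv,z in [('bar end',(97,72),.101),('bar +x end',(343,385),.097),('ptr tip',(418,425),.057),('ptr start',(305,270),.057),('mark a',(283,455),.057),('mark b',(318,498),.057),('tip lever',(8,395),.12),('pivot',(524,264),.14)]:
    print(nm,ray(p,f(*uv,0),z).round(4))
g=lambda u,v:(350+u/4-.4,90+v/4-.4)
for nm,uv,z in [('line in',(270,172),.116),('line out',(242,288),.116),('line out',(242,288),.08),('idx',(300,242),.076),('ring cL',(108,165),.074),('ring R',(344,165),.074),('ring T',(235,46),.074),('ring B',(235,287),.074),('barT',(308,100),.116),('barB',(262,282),.116)]:
    print(nm,ray(p,g(*uv),z).round(4))
# other cams
for c in ['scene','side']:
    p=snapshot(c)
    n,l,s,cc=cv2.connectedComponentsWithStats(mask(p,red).astype(np.uint8))
    for i in range(1,n):
        if s[i,4]>5: print(c,'red',s[i],ray(p,cc[i],.057).round(4))
    u=proj(p,[.673,-.13,.057]).astype(int); print(u)
    x0,y0=u-40
    cv2.imwrite(f'pics/m_{c}.png',cv2.resize(p['img'][y0:y0+80,x0:x0+80],None,fx=7,fy=7,interpolation=cv2.INTER_CUBIC)[...,::-1]); print(x0,y0)
print(current_time())
E
```

```text
bar end [ 0.4905 -0.1007  0.101 ]
bar +x end [ 0.631  -0.1027  0.097 ]
ptr tip [ 0.6792 -0.1025  0.057 ]
ptr start [ 0.5972 -0.1001  0.057 ]
mark a [ 0.659 -0.157  0.057]
mark b [ 0.6841 -0.1573  0.057 ]
tip lever [ 0.5599 -0.1914  0.12  ]
pivot [ 0.6118 -0.0162  0.14  ]
line in [0.5821 0.0911 0.116 ]
line out [0.6054 0.0697 0.116 ]
line out [0.6176 0.0742 0.08  ]
idx [0.6165 0.0961 0.076 ]
ring cL [0.5642 0.0601 0.074 ]
ring R [0.6041 0.1181 0.074 ]
ring T [0.5559 0.1078 0.074 ]
ring B [0.6182 0.0733 0.074 ]
barT [0.5714 0.1081 0.116 ]
barB [0.6071 0.0751 0.116 ]
scene red [225 223  48  24 213] [ 0.5275 -0.0983  0.057 ]
scene red [275 278   7   6  16] [ 0.6727 -0.1635  0.057 ]
[288 270]
248 230
[400 260]
360 220
5.2
```

View pics/m_scene.png

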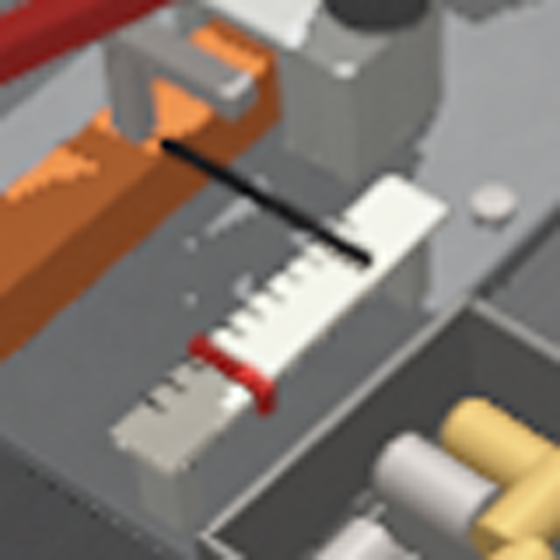

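View pics/m_side.png

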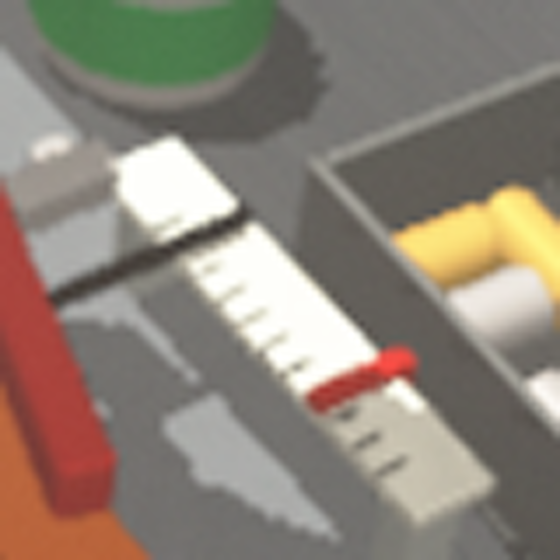

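Measured values:
- Dial axis at (0.585, 0.0895), pointer at about -0.74 rad.
- Index at about +0.21 rad.
- Leg bar at y ≈ -0.101.
- Pull distance about 55 mm, which is inside the stated 35–65 mm.

Now I'll turn the dial.

```bash
python3 - <<'E'
from h import *
move_gripper(0.05,20)
C=[.585,.0895]
move_ptp(C+[.15],q(.83))
servo_line(C+[.093],velocity=.1)
print(current_tool_pos(),current_ft_force())
move_gripper(0.0,25)
print('open',current_opening(),current_ft_force(),current_ft_torque())
move_ptp(C+[.093],q(1.571+.21))
print(current_opening(),current_tool_pos(),current_ft_force(),current_ft_torque(),current_joint_positions(),current_time())
for c in ['scene','side','wrist']:
    p=snapshot(c); save(p,c+'2.png'); tips(p,['dial_pointer','index','dial_grip'])
E
```

```text
[0.5853244  0.08940696 0.09370934] [ 0.15171706 -0.43653617  0.43494215]
open 0.014292658896078399 [-2.78717983 -3.09761819  6.84293478] [-0.61372645  0.49679152 -0.02554945]
0.01350572748449947 [0.58472712 0.08802835 0.09375144] [ -4.33881749 -10.44347007   7.6284038 ] [-1.79291206  0.9724589   0.07924395] [ 0.15065684  0.17885514 -0.00304946  1.3893481  -0.00263192 -0.05852298] 8.5083
dial_pointer [(0.72, [0.6186, 0.093, 0.0773])]
index [(0.67, [0.6171, 0.0969, 0.0776])]
dial_grip [(0.48, [0.5855, 0.0917, 0.1039])]
dial_pointer [(0.82, [0.6189, 0.0899, 0.0737])]
index [(0.83, [0.6156, 0.0937, 0.0753])]
dial_grip [(0.64, [0.5845, 0.0837, 0.1025])]
dial_pointer []
index []
dial_grip [(0.68, [0.5853, 0.0868, 0.1049])]
```

```bash
python3 - <<'E'
import cv2
for c,x,y in [('scene',320,200),('side',297,200)]:
    a=cv2.imread(f'pics/{c}2.png'); 
    cv2.imwrite(f'pics/z_{c}.png',cv2.resize(a[y-40:y+40,x-40:x+40],None,fx=7,fy=7,interpolation=cv2.INTER_CUBIC))
E
```

```text
(no output)
```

View pics/z_scene.png

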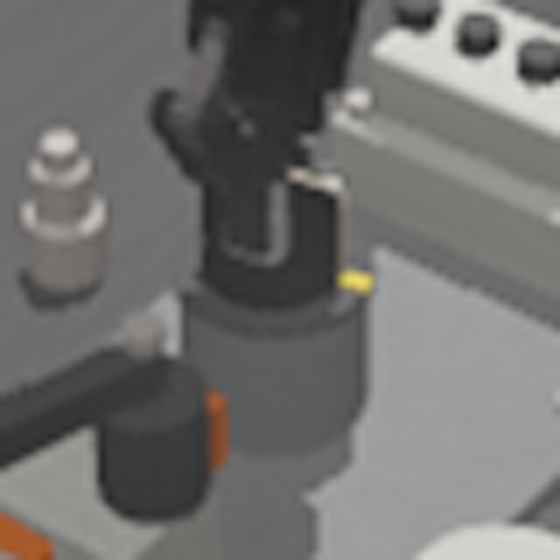

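View pics/z_side.png

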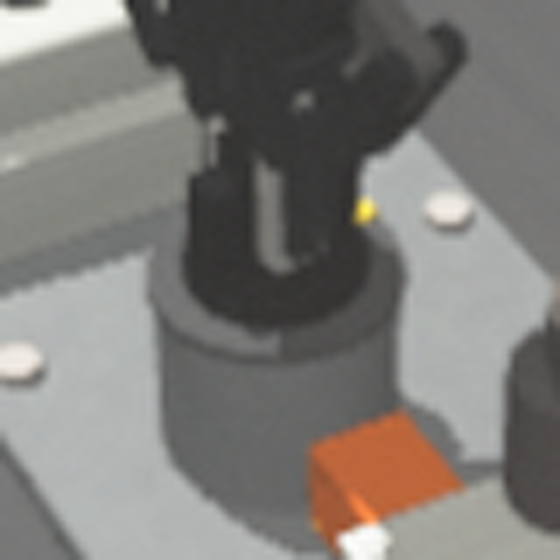

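View pics/wrist2.png

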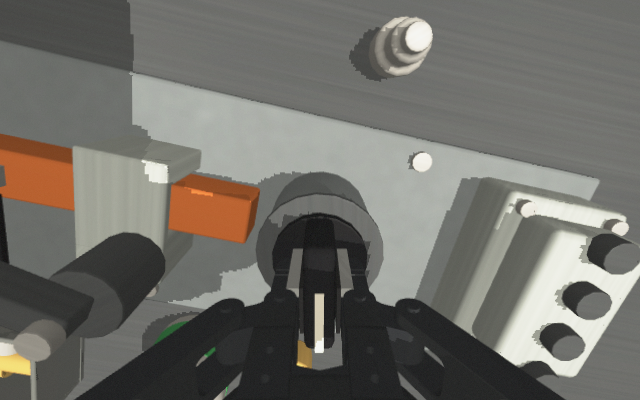

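The grip is firm and the pointer is close to the index, slightly short. The side force suggests the axis is nearer y = 0.0875. I'll correct to 0.26 rad, release, and look from above.

```bash
python3 - <<'E'
from h import *
C=[.585,.0872]
move_ptp(C+[.093],q(1.571+.26)); sleep(.1)
print(current_tool_pos(),current_ft_force(),current_ft_torque())
move_gripper(0.045)
servo_line(C+[.15],velocity=.15)
move_ptp([.53,.03,.25],q(1.571))
p=snapshot('wrist'); save(p,'w3.png'); tips(p,['dial_pointer','index','dial_grip'])
for c in ['scene','side']:
    pp=snapshot(c); save(pp,c+'3.png');tips(pp,['dial_pointer','index'])
u=proj(p,[.6,.0875,.08]).astype(int);print(u)
x0,y0=np.maximum(u-40,0);print(x0,y0,current_time())
cv2.imwrite('pics/z3.png',cv2.resize(p['img'][y0:y0+80,x0:x0+80],None,fx=7,fy=7,interpolation=cv2.INTER_CUBIC)[...,::-1])
E
```

```text
[0.58472238 0.08772635 0.09374986] [-6.1041931   0.72548099  5.95078633] [0.28615186 0.98624312 0.07148631]
dial_pointer [(0.78, [0.6163, 0.0922, 0.0744]), (0.42, [0.6704, -0.159, 0.0578])]
index [(0.89, [0.6133, 0.0935, 0.0759]), (0.39, [0.5823, -0.0308, 0.0017])]
dial_grip [(0.66, [0.5871, 0.0876, 0.1033]), (0.26, [0.6124, 0.0965, 0.0738])]
dial_pointer [(0.82, [0.6169, 0.0958, 0.0784])]
index [(0.53, [0.6186, 0.0983, 0.0745])]
dial_pointer [(0.56, [0.6166, 0.0907, 0.0756]), (0.56, [0.49, -0.0998, 0.0913])]
index [(0.71, [0.6159, 0.0939, 0.0714])]
[372 244]
332 204 11.475
```

View pics/z3.png

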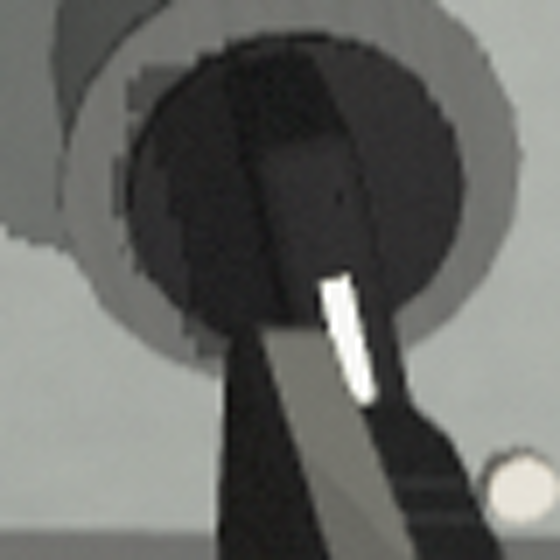

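View pics/w3.png

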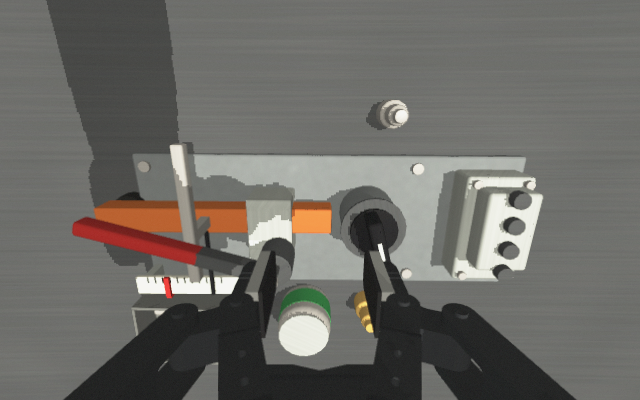

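The finger hides the index in this view, with the dial line at px (384,250). I'll move toward the crossbar and look again from there.

```bash
python3 - <<'E'
from h import *
move_gripper(0.06)
move_ptp([.514,-.09,.25],q(1.571))
p=snapshot('wrist'); save(p,'w4.png'); tips(p,['dial_pointer','index','dial_grip','crossbar_end','leg','leg_pointer','mark','lever_tip'])
u=proj(p,[.6,.0875,.08]).astype(int);print(u)
x0,y0=np.maximum(u-40,0);print(x0,y0,current_time(),p['rvec'],p['tvec'])
n,l,s,c=cv2.connectedComponentsWithStats(mask(p,yel).astype(np.uint8))
for i in range(1,n):
    if s[i,4]>5: print('yel',s[i],c[i],ray(p,c[i],.076))
cv2.imwrite('pics/z4.png',cv2.resize(p['img'][y0:y0+80,x0:x0+80],None,fx=7,fy=7,interpolation=cv2.INTER_CUBIC)[...,::-1])
np.save('p4.npy',p,allow_pickle=True)
E
```

```text
dial_pointer [(0.75, [0.6189, 0.092, 0.0768])]
index [(0.93, [0.6154, 0.0964, 0.0758]), (0.71, [0.4886, -0.1007, 0.0967])]
dial_grip [(0.72, [0.7514, -0.1524, -0.0037])]
crossbar_end [(0.84, [0.49, -0.1024, 0.0981])]
leg [(0.83, [0.5806, -0.0999, 0.0953]), (0.43, [0.5877, 0.0875, 0.1025])]
leg_pointer [(0.58, [0.6737, -0.1029, 0.0568])]
mark [(0.59, [0.6717, -0.157, 0.0559]), (0.25, [0.5849, 0.089, 0.1028])]
lever_tip [(0.91, [0.5656, -0.1946, 0.119])]
[482 257]
442 217 12.775 [-2.04314248 -2.03997321 -0.33963684] [ 0.08999012 -0.53170184  0.22346882]
yel [291 322   9  12  26] [296.80769231 330.23076923] [ 0.70278167 -0.11871385  0.076     ]
yel [263 335  19   5  39] [273.         336.53846154] [ 0.71218321 -0.14818362  0.076     ]
yel [279 347   6   1   6] [281.5 347. ] [ 0.72828368 -0.13838246  0.076     ]
```

View pics/z4.png

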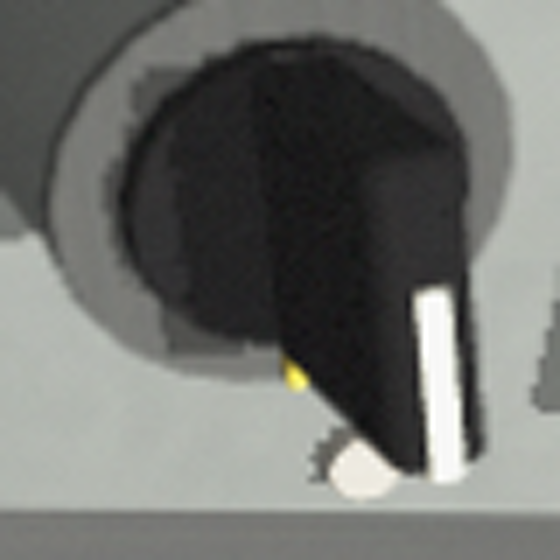

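View pics/w4.png

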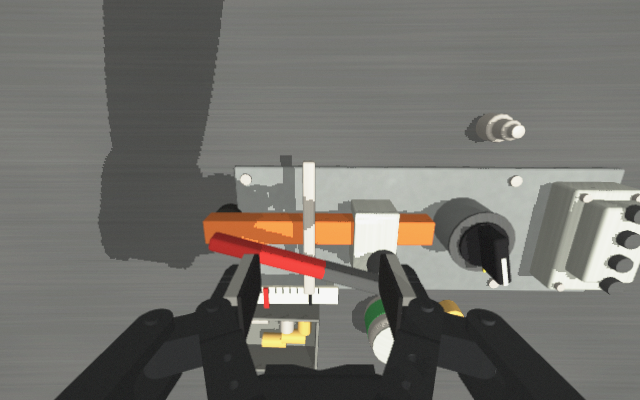

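```bash
python3 - <<'E'
from h import *
p=np.load('p4.npy',allow_pickle=True).item()
g=lambda u,v:(442+u/7-.43,217+v/7-.43)
a=ray(p,g(433,290),.116);b=ray(p,g(449,478),.116);print('line',a,b,np.arctan2(*(b-a)[[1,0]]))
print('yel vis',ray(p,g(297,375),.076))
a=[ray(p,g(*x),.076) for x in [(48,200),(512,150),(285,380)]];print(np.round(a,4))
for c in ['scene','side']:
    q_=snapshot(c); save(q_,c+'4.png')
    for nm in ['0','4']:
        im=cv2.imread(f'pics/{c}{nm}.png')[...,::-1].astype(int)
        m=((im[...,0]>150)&(im[...,1]>140)&(im[...,2]<90)).astype(np.uint8)
        n,l,s,cc=cv2.connectedComponentsWithStats(m)
        for i in range(1,n):
            w=ray(q_,cc[i],.076)
            if np.hypot(w[0]-.585,w[1]-.088)<.045: print(c,nm,s[i],cc[i].round(1),w.round(4))
    u=proj(q_,[.6,.0875,.09]).astype(int)
    cv2.imwrite(f'pics/z4_{c}.png',cv2.resize(q_['img'][u[1]-30:u[1]+30,u[0]-30:u[0]+30],None,fx=9,fy=9,interpolation=cv2.INTER_CUBIC)[...,::-1]);print(u)
E
```

```text
line [0.58087162 0.0868752  0.116     ] [0.61101195 0.09468173 0.116     ] 0.2534370898283178
yel vis [0.61886276 0.09456225 0.076     ]
[[0.5876 0.0507 0.076 ]
 [0.5789 0.1208 0.076 ]
 [0.6198 0.0928 0.076 ]]
[322 193]
side 4 [307 190   3   2   4] [307.8 190.5] [0.6148 0.0928 0.076 ]
[302 188]
```

View pics/z4_scene.png

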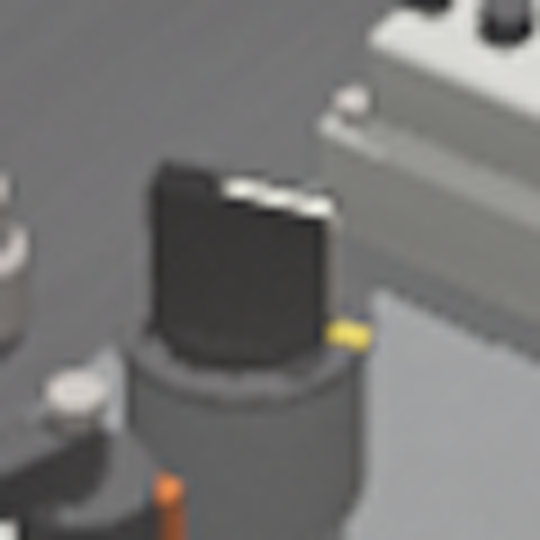

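View pics/z4_side.png

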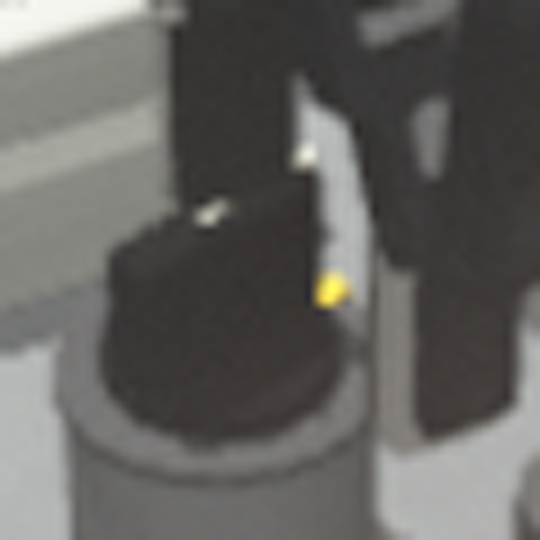

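The dial line measures 0.253 rad, which puts the pointer at (0.615, 0.0955). The index is at (0.616, 0.0958), so step 1 is good. Both fixed views agree: in scene the yellow mark sits right at the end of the bar.

Next is the crossbar.

```bash
python3 - <<'E'
from h import *
servo_line([.514,-.1015,.15],velocity=.25)
servo_line([.514,-.1015,.084],velocity=.12)
print(current_ft_force())
move_gripper(0.0,20)
t=current_tool_pos();print(current_opening(),t,current_ft_force())
servo_line([.514,-.1015-.0545,.084],velocity=.04); sleep(.2)
print(current_opening(),current_tool_pos(),current_ft_force())
for c in ['scene','side','wrist']:
    p=snapshot(c); save(p,c+'5.png'); np.save(f'p5{c}.npy',p,allow_pickle=True); tips(p,['leg_pointer','mark','lever_tip'])
    u=proj(p,[.673,-.157,.057]).astype(int);u=np.maximum(u,30);print(u)
    cv2.imwrite(f'pics/z5_{c}.png',cv2.resize(p['img'][u[1]-30:u[1]+30,u[0]-30:u[0]+30],None,fx=9,fy=9,interpolation=cv2.INTER_CUBIC)[...,::-1])
print(current_time())
E
```

```text
[-0.28401563 -0.2114936  -0.45237866]
0.011116736257713953 [ 0.51424205 -0.10133053  0.08450908] [-0.81092559  2.21657659  4.48266094]
0.01142665316991903 [ 0.51379676 -0.15571619  0.08451088] [-2.80016458  3.10417046  7.68125619]
leg_pointer [(0.75, [0.6695, -0.1609, 0.0565])]
mark [(0.6, [0.6719, -0.1632, 0.0539])]
lever_tip [(0.87, [0.5632, -0.1926, 0.1161]), (0.47, [0.4881, -0.1545, 0.0948])]
[280 278]
leg_pointer [(0.57, [0.6731, -0.1543, 0.0557])]
mark [(0.37, [0.6709, -0.1585, 0.0573])]
lever_tip [(0.87, [0.5572, -0.1969, 0.1187])]
[410 270]
leg_pointer []
mark []
lever_tip []
[317 441]Traceback (most recent call last):
  File "<stdin>", line 12, in <module>
cv2.error: OpenCV(4.12.0) /io/opencv/modules/imgproc/src/resize.cpp:4208: error: (-215:Assertion failed) !ssize.empty() in function 'resize'
```

View pics/z5_scene.png

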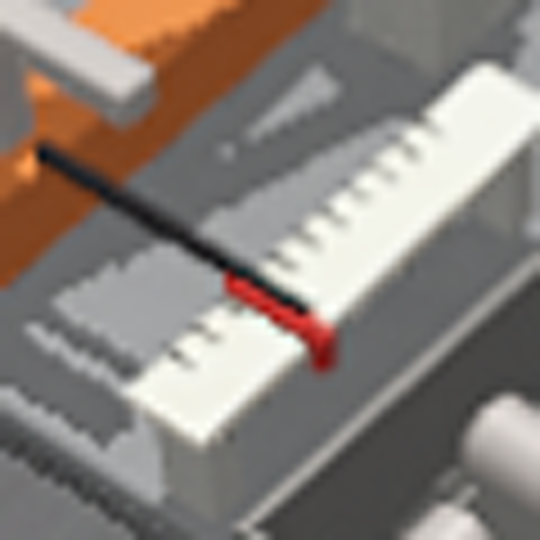

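View pics/z5_side.png

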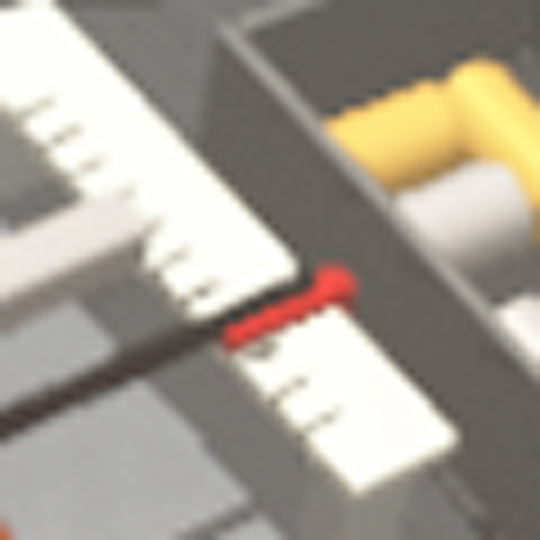

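View pics/wrist5.png

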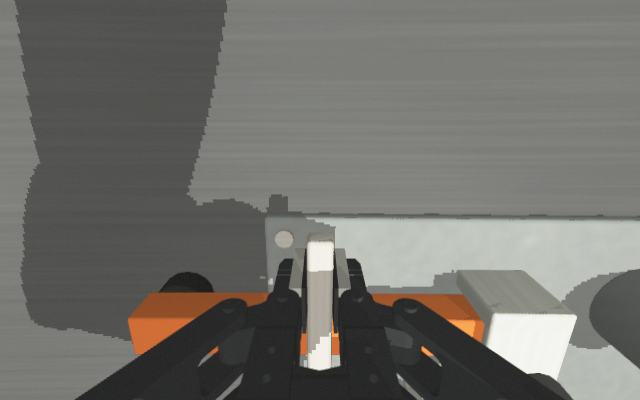

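```bash
python3 - <<'E'
from h import *
for c,pts in [('side',[('red',290,308),('ptr',270,303),('ptr2',100,383),('redA',228,342),('redB',335,285)]),('scene',[('redA',230,285),('redB',322,340),('ptr',305,305),('ptr2',150,212)])]:
    p=np.load(f'p5{c}.npy',allow_pickle=True).item()
    u0=np.maximum(proj(p,[.673,-.157,.057]).astype(int),30)
    for n,u,v in pts: print(c,n,ray(p,(u0[0]-30+u/9-.44,u0[1]-30+v/9-.44),.057).round(4))
E
```

```text
side red [ 0.6705 -0.163   0.057 ]
side ptr [ 0.6681 -0.1602  0.057 ]
side ptr2 [ 0.6291 -0.1599  0.057 ]
side redA [ 0.6554 -0.1638  0.057 ]
side redB [ 0.6814 -0.1627  0.057 ]
scene redA [ 0.6651 -0.1643  0.057 ]
scene redB [ 0.6927 -0.1641  0.057 ]
scene ptr [ 0.6829 -0.1585  0.057 ]
scene ptr2 [ 0.6353 -0.1585  0.057 ]
```

The leg pointer is 3–4 mm short of the mark: the black arm lies along the mark's near edge, at side crop (270,303) against red (290,308). I'll draw out 3.5 mm more.

```bash
python3 - <<'E'
from h import *
servo_line([.514,-.1595,.084],velocity=.03); sleep(.2)
print(current_opening(),current_tool_pos(),current_ft_force())
for c in ['scene','side']:
    p=snapshot(c); save(p,c+'6.png'); np.save(f'p6{c}.npy',p,allow_pickle=True); tips(p,['leg_pointer','mark'])
    u=proj(p,[.673,-.157,.057]).astype(int)
    cv2.imwrite(f'pics/z6_{c}.png',cv2.resize(p['img'][u[1]-30:u[1]+30,u[0]-30:u[0]+30],None,fx=9,fy=9,interpolation=cv2.INTER_CUBIC)[...,::-1])
print(current_time())
E
```

```text
0.011917684865607315 [ 0.51375405 -0.15918929  0.08450296] [-3.21146882  3.12811549  7.58279739]
leg_pointer [(0.64, [0.6709, -0.1637, 0.0552])]
mark [(0.39, [0.6733, -0.1618, 0.0545]), (0.31, [0.6185, 0.0951, 0.0742])]
leg_pointer [(0.58, [0.6698, -0.1588, 0.055])]
mark [(0.59, [0.6751, -0.1582, 0.0575])]
17.7
```

View pics/z6_scene.png

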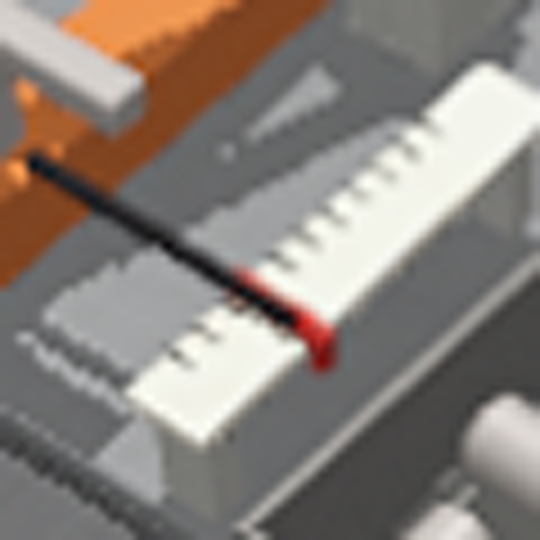

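View pics/z6_side.png

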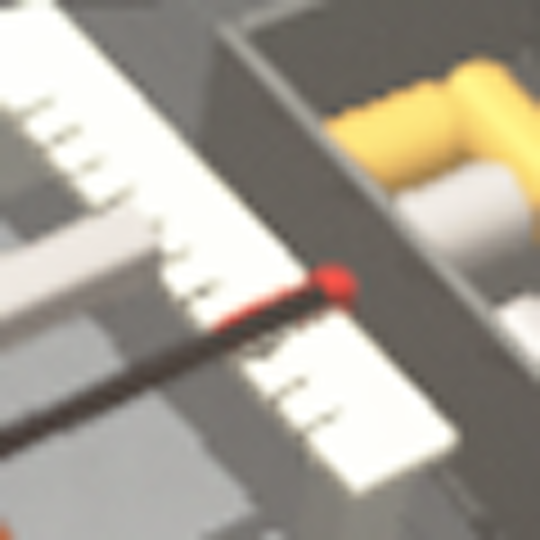

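View pics/side6.png

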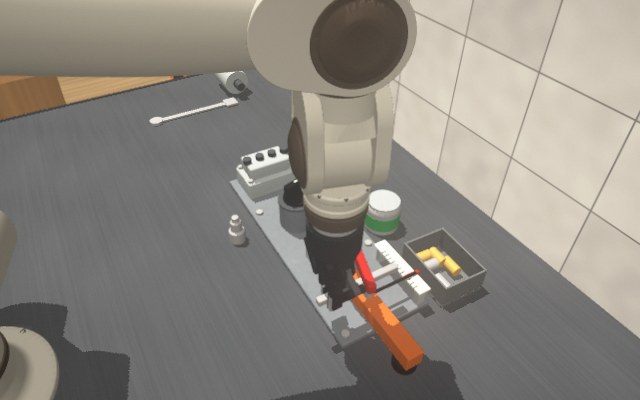

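The black pointer now covers the mark. Only a thin red sliver shows on its +y side in both views, so it is under 1 mm past. Now I'll slide the grip along the bar in stages, watching the forces.

```bash
python3 - <<'E'
from h import *
for x,y in [(.54,-.1590),(.56,-.1591),(.575,-.1592),(.583,-.1592)]:
    servo_line([x,y,.084],velocity=.03)
    print(current_opening(),current_tool_pos(),current_ft_force().round(1),current_time())
sleep(.1)
for c in ['scene','side']:
    p=snapshot(c); save(p,c+'7.png'); np.save(f'p7{c}.npy',p,allow_pickle=True); tips(p,['leg_pointer','mark','lever_tip'])
    u=proj(p,[.673,-.157,.057]).astype(int)
    cv2.imwrite(f'pics/z7_{c}.png',cv2.resize(p['img'][u[1]-30:u[1]+30,u[0]-30:u[0]+30],None,fx=9,fy=9,interpolation=cv2.INTER_CUBIC)[...,::-1])
print(current_time())
E
```

```text
0.011208611325061983 [ 0.53360895 -0.15815783  0.0816652 ] [-29.6   4.5   6.7] 18.7167
0.011638763710808903 [ 0.55315699 -0.15815531  0.08078928] [-29.6   3.1   2. ] 19.5333
0.011864081499951102 [ 0.56800562 -0.15824427  0.0804652 ] [-29.1   3.6   1. ] 20.1833
0.011154805150393863 [ 0.57583789 -0.15829353  0.08036298] [-29.2   4.   -0.5] 20.6
leg_pointer [(0.61, [0.6699, -0.1623, 0.0575])]
mark [(0.58, [0.67, -0.163, 0.0554]), (0.57, [0.5837, -0.1592, 0.0946])]
lever_tip [(0.95, [0.5994, -0.1988, 0.12])]
leg_pointer [(0.87, [0.6724, -0.1555, 0.0544])]
mark [(0.36, [0.6744, -0.1579, 0.0608])]
lever_tip [(0.97, [0.5935, -0.2043, 0.1185]), (0.27, [0.6726, -0.1583, 0.0592])]
21.1
```

View pics/scene7.png

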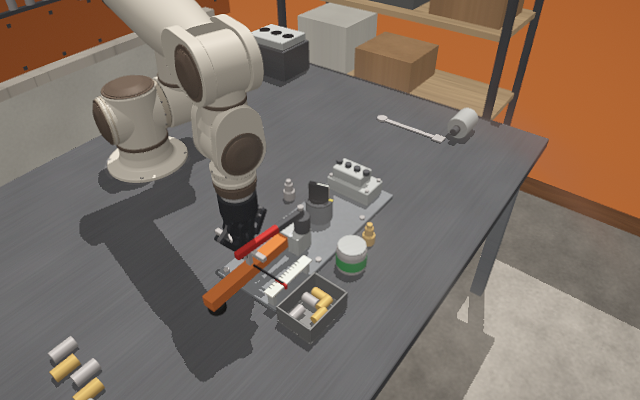

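View pics/side7.png

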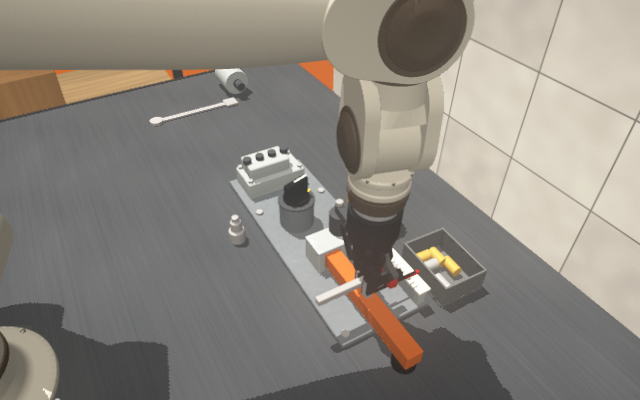

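View pics/z7_scene.png

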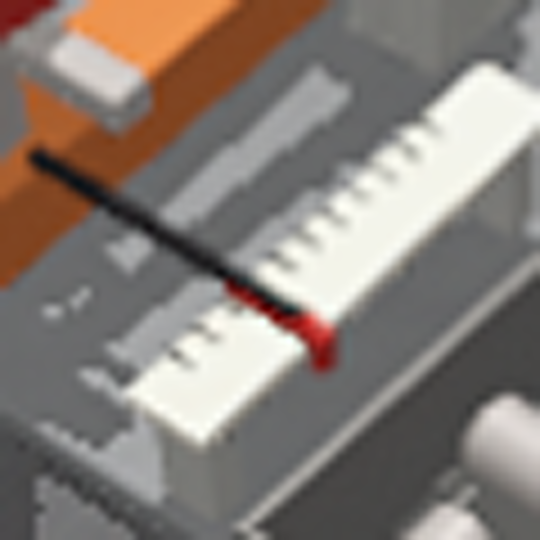

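View pics/z7_side.png

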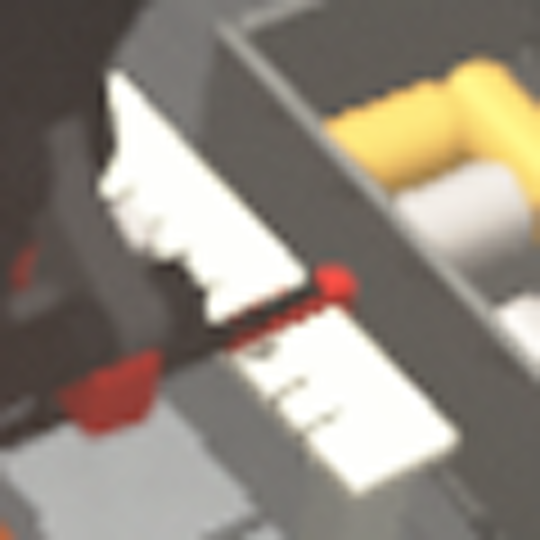

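The pointer is now about 1 mm short but still on the mark, and the lever is at roughly 0.1 rad. Bar friction makes the arm lag about 7 mm in x. I'll trim y and continue to the stop.

```bash
python3 - <<'E'
from h import *
x=.587
px=None
while x<=.615:
    servo_line([x,-.1605,.085],velocity=.02)
    f=current_ft_force();t=current_tool_pos()
    print(round(x,3),t.round(4),f.round(1),round(current_opening(),4),round(current_time(),2))
    if abs(f[0])>42: break
    x+=.003
sleep(.1)
for c in ['scene','side']:
    p=snapshot(c); save(p,c+'8.png'); tips(p,['leg_pointer','mark','lever_tip'])
    u=proj(p,[.673,-.157,.057]).astype(int)
    cv2.imwrite(f'pics/z8_{c}.png',cv2.resize(p['img'][u[1]-30:u[1]+30,u[0]-30:u[0]+30],None,fx=9,fy=9,interpolation=cv2.INTER_CUBIC)[...,::-1])
    u=proj(p,[.6,-.12,.115]).astype(int)
    cv2.imwrite(f'pics/l8_{c}.png',cv2.resize(p['img'][u[1]-60:u[1]+60,u[0]-60:u[0]+60],None,fx=4.8,fy=4.8,interpolation=cv2.INTER_CUBIC)[...,::-1])
print(current_time())
E
```

```text
0.587 [ 0.5795 -0.1594  0.0807] [-30.2   3.6  -3.6] 0.0118 21.47
0.59 [ 0.5827 -0.1594  0.0808] [-28.4   4.   -3.5] 0.0116 21.77
0.593 [ 0.5857 -0.1595  0.0809] [-28.6   3.9  -2.9] 0.0119 22.07
0.596 [ 0.5887 -0.1595  0.0809] [-30.    4.5  -1.4] 0.0113 22.37
0.599 [ 0.5916 -0.1596  0.0809] [-28.8   4.7  -1.5] 0.0117 22.67
0.602 [ 0.5931 -0.1596  0.0809] [-40.8   5.    2.8] 0.0117 22.97
0.605 [ 0.5932 -0.1596  0.0808] [-56.8   5.3   8.6] 0.0113 23.27
leg_pointer [(0.89, [0.6695, -0.1633, 0.0552]), (0.7, [0.6206, 0.0941, 0.0735])]
mark [(0.59, [0.7358, 0.0093, -0.0008]), (0.57, [0.6722, -0.1614, 0.0519])]
lever_tip [(0.63, [0.6163, -0.2005, 0.1167]), (0.49, [0.752, -0.1549, 0.0031])]
leg_pointer [(0.55, [0.6718, -0.1551, 0.054])]
mark [(0.55, [0.672, -0.1618, 0.0609])]
lever_tip [(0.8, [0.612, -0.204, 0.1173])]
23.7667
```

View pics/z8_scene.png

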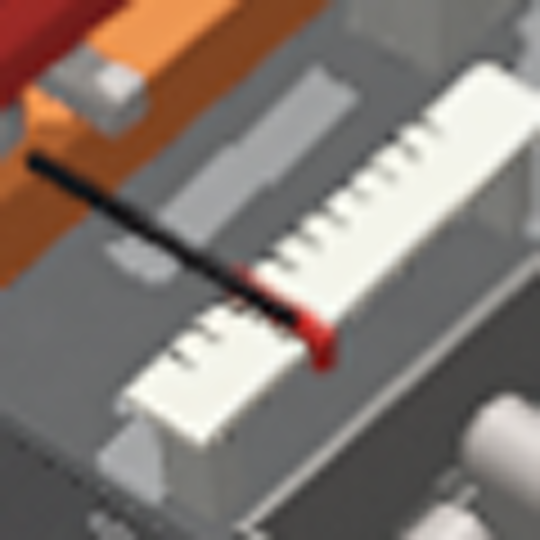

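View pics/z8_side.png

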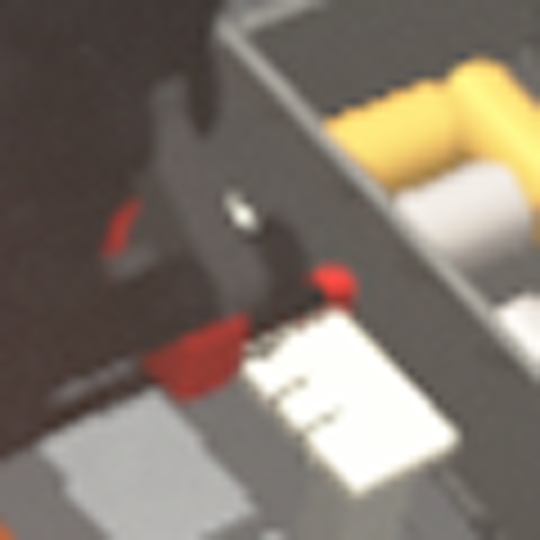

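View pics/l8_scene.png

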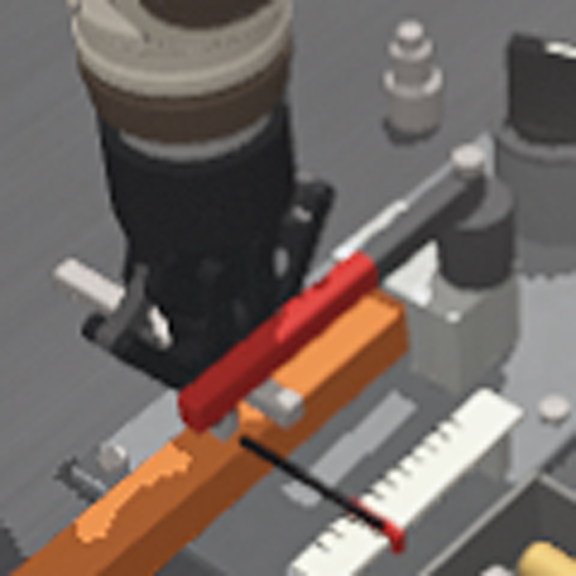

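View pics/l8_side.png

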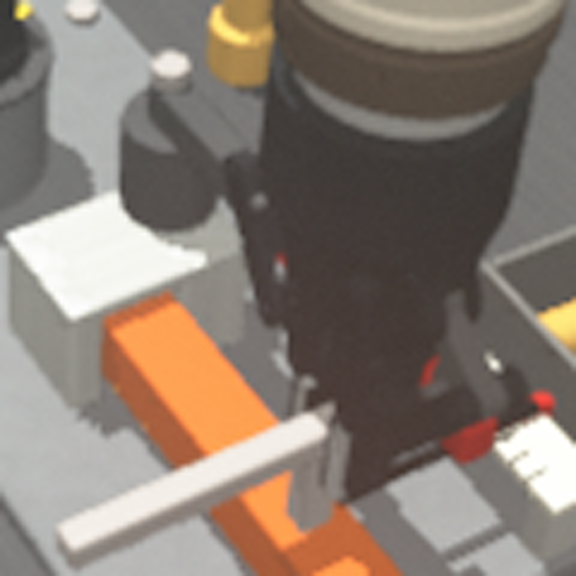

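The fingers stopped dead at x = 0.593 as the force rose from 29 to 57 N, so the lever is on its stop. The lever tip reads x ≈ 0.614, equal to the pivot's x. The scene crop shows the black pointer centred on the mark. I'll ease the push, do a last check and hand in.

```bash
python3 - <<'E'
from h import *
servo_line([.602,-.1603,.085],velocity=.02); sleep(.4)
print(current_tool_pos().round(4),current_ft_force().round(1),current_opening())
for c in ['scene','side']:
    p=snapshot(c); save(p,c+'9.png'); tips(p,['lever_tip','dial_pointer','index','leg_pointer','mark'])
    if c=='scene':
        u=proj(p,[.64,-.04,.08]).astype(int)
        cv2.imwrite('pics/z9.png',cv2.resize(p['img'][u[1]-80:u[1]+80,u[0]-80:u[0]+80],None,fx=3.7,fy=3.7,interpolation=cv2.INTER_CUBIC)[...,::-1])
print(current_time())
E
```

```text
[ 0.5933 -0.1595  0.0809] [-37.7   3.6   1.1] 0.011839561259767768
lever_tip [(0.85, [0.614, -0.1998, 0.1161])]
dial_pointer [(0.71, [0.6181, 0.0973, 0.0771])]
index [(0.67, [0.6209, 0.0975, 0.0753])]
leg_pointer [(0.62, [0.6668, -0.1645, 0.0557])]
mark [(0.59, [0.6758, -0.1594, 0.0562]), (0.29, [0.7319, 0.0967, 0.0005])]
lever_tip [(0.55, [0.6089, -0.2079, 0.1162]), (0.28, [0.6175, 0.0945, 0.0731])]
dial_pointer [(0.73, [0.6198, 0.092, 0.0756])]
index [(0.83, [0.6164, 0.0926, 0.0782])]
leg_pointer [(0.6, [0.6717, -0.1582, 0.0543]), (0.42, [0.4674, 0.1141, 0.0012])]
mark [(0.6, [0.6735, -0.1588, 0.0606])]
25.0667
```

View pics/z9.png

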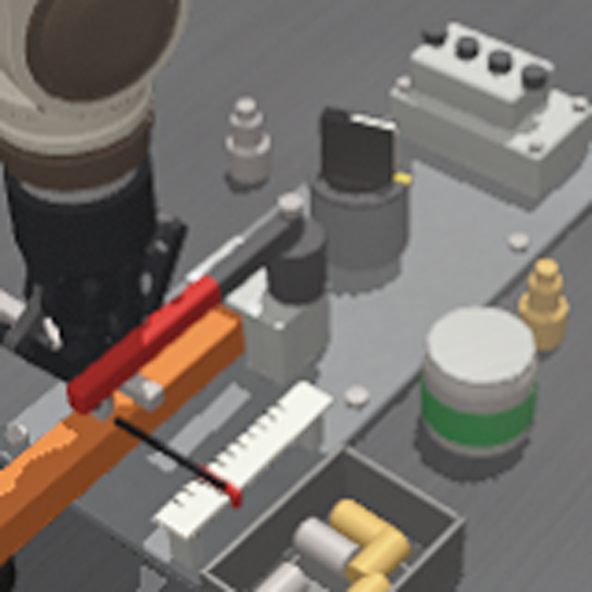

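The final picture shows the dial pointer at the yellow mark (400,178), the leg pointer over the red mark (215,480), and the lever parallel to the leg. The other parts have not moved.

```bash
python3 - <<'E'
from h import *
sign_off()
E
```

```text
the job is handed in; nothing more can be done
```

The job is handed in at about 25 s on the robot's clock. The dial is set, the leg is held at the red mark, and the cam lever is closed. `sign_off()` gives no verdict, so this rests on my own checks.

- **Dial:** I turned it from about -0.74 to +0.25 rad. My measurement puts the pointer about 1 mm from the yellow index, and the dial was still there in the last picture. The networks' own readings put it 3–4 mm off at worst, but their error is about 4 mm.
- **Leg:** I gripped the crossbar at 20 N and drew it out about 58 mm. I first stopped 3–4 mm short, saw that in the picture and corrected it. In the final scene view the black pointer covers the red mark, within about 1 mm. One network reading from the scene camera put it 5 mm off, but the side camera's reading put it under 1 mm.
- **Lever:** I slid the grip along the bar until it stopped dead at x = 0.593 m. The force then rose from 29 to 57 N, which I read as the lever on its stop. The lever tip lines up with its pivot to within about 5 mm (network readings). I then eased the push to 38 N and kept the grip.
- **Forces:** The 57 N push came from the fingers and stayed well under the 120 N wrist limit. I took the 40 N limit to cover only the arm and gripper body.
- **Other parts:** The solenoids, tub and grease tin looked undisturbed in the last picture; I did not measure them.

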